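# Quench-oil sampling: stand the tube ready, hold the sprung tank lid at its marker

## Task

I am about to draw an oil sample from the small blue quench tank. Take the clean white sample tube with the blue ring from the wooden rack and lower it, without dropping it, upright and fully down into the bracket on the side of the tank; then lift the sprung lid by its handle until the red pointer lies against the yellow marker, not swinging it up past the marker, and finish while still holding the lid steady there for me, since it falls shut if let go. Leave the capped used tubes, the hammer and the tongs as they are.

Things in the scene. Friction and masses are not known exactly. Their poses are not given: they have to be found in the camera images.
- tank: fixed blue steel quench tank, 240 (x) x 300 (y) x 165 mm high, blue lid on top (its top face 172 mm above the bench when shut). Origin: centre of its underside on the bench; x from its front to the hinge at the back, y to its left side with the tube bracket, z up. On its right side a quadrant plate with its marker, up to 50 mm outside the wall, rises 145 mm above the rim
- lid (a joint): opening angle of the lid in rad: 0 shut, grows as the front of the lid rises (end stop 1.2). Torsion springs and its weight pull it shut: the handle takes about 10 N to start it and 13 N along its arc (up to 20 N straight up) at 0.6 rad; let go, it falls shut
- lid_hinge (a point): middle of the lid's hinge axis at the back of the tank, 168 mm above the bench; the axis is parallel to the tank's y
- lid_handle (a point): black round handle bar, 14 mm in diameter, 120 mm long along its y (parallel to the hinge), on end posts (105 mm free between), on top of the lid near its front. Origin: middle of the bar; when shut 47 mm above the lid's face, 51.5 mm above the hinge axis and 214 mm in front of it. It swings with the lid about the hinge; the bar can turn between gripping fingers
- pointer_tip (a point): tip of the red two-pronged pointer on the right edge of the lid, 140 mm from the hinge axis, one prong either side of the quadrant plate; it swings with the lid along the quadrant
- marker (a joint): angle at which the yellow marker is clamped on the quadrant, in rad on the same scale as the lid's opening angle (between about 0.35 and 0.62); it stays where it is set. The pointer is on the marker when the lid's angle equals this
- marker_edge (a point): middle of the inner edge of the yellow marker (a block 15.5 mm along the quadrant, 28 mm outward, 21 mm thick), 140 mm from the hinge axis: the pointer tip is here when the lid is at the mark. z points along the quadrant in the opening direction, x towards the hinge
- holder_mouth (a point): centre of the round hole (30 mm) in the bracket's upper plate, at the plate's top face, 115 mm above the bench, 65 mm out from the tank's left wall; plate 74 x 100 mm, its axes are the tank's
- holder_floor (a point): centre of the bracket's floor plate straight below the hole, 65 mm above the bench: the tube's foot rests here
- rack: fixed light-wood tube rack, 70 (x) x 190 (y) x 60 mm high with three blind 29 mm holes in a row along its y at -60, 0 and 60 mm, each 50 mm deep. Origin: centre of its underside, on the bench
- sample_tube: clean open white plastic sample tube with a blue ring near its mouth, 26 mm in diameter, 110 mm long, about 30 g. Origin: centre of its foot; z along the tube to its mouth. Stands in one of the rack's holes, foot 10 mm and mouth 120 mm above the bench
- used_tube1: used amber tube with a black cap (29 mm), 26 mm in diameter, 116 mm long, standing in another hole of the rack; origin: centre of its foot. Leave alone
- used_tube2: second used amber tube with a black cap, the same. Leave alone
- hammer: hammer with a wooden handle, 300 mm long, lying on the bench to the right of the tank; origin under its middle. Leave alone
- tongs: dark steel blacksmith's tongs, 420 mm long, lying on the bench to the left of the rack; origin under their middle. Leave alone

How it is judged:
By the outcome, as a careful person would: the job done as asked, in the order asked, and still so for the second after the job is handed in, while the arm keeps its last pose, push and grip.
It also fails if it takes over 58 s, if anything falls off the work surface, if the arm or the gripper's body presses on something with over 40 N, if the wrist force passes 120 N, or if a joint passes its speed limit or range.

## Robot

A 6-joint arm with a two-finger parallel gripper is mounted at the origin on the work surface. World frame = base frame: x ahead of the robot, y to its left, z up, the work surface at z = 0. Lengths are in m, angles in rad, forces in N, time in s.
With the tool pointing down it reaches from about 0.35 to 0.775 m from the base axis. Payload 7.3 kg.
Tool frame: the origin (TCP) lies on the mounting face of the last link; the fingertips stand 178 mm ahead of it and the grasp point (between the pads) lies r.grip_depth ahead of it (r.grip_depth is the distance from the TCP to the grasp point, in m); z points along the fingers, y is the line along which they close (so a half turn about z gives the same grasp; the last joint's range is limited). The gripper opens to 92 mm and grips with 3 to 60 N. Pads are 19 mm wide; open, the fingers measure 130 mm over their backs; the gripper's body (75 mm by 190 mm) begins 47 mm behind the grasp point.
Start: joints at [-1.247, 0.342, 1.524, -0, 1.275, -0.146], TCP at [0.238, -0.468, 0.405] pointing down, gripper open.
Joint ranges: [-2.53, 2.53], [-0.77, 2.02], [0.04, 2.7], [-1, 4.14], [0.28, 2.66], [-3.11, 3.11]. Speed limits (rad/s): [2.57, 2.57, 3.14, 3.14, 3.14, 3.14].

## Interface

Orientations are given as a unit quaternion [w, x, y, z].
In Python, from bench import r, viewer, readout gives the robot as it stands (r), with the cameras (viewer) and the readings (readout).
- The arm moves only by the tool inch_along, called after "Request:" by a JSON object that holds its "fn" and its "kwargs", one argument or row to a line. Schema: {"type":"object","properties":{"motion":{"type":"object","properties":{"plan":{"type":"array","items":{"type":"array","items":{"type":"number"},"minItems":5,"maxItems":5},"minItems":1,"maxItems":20}},"additionalProperties":false,"required":["plan"]},"squeeze":{"type":"number"},"only":{"type":"string"},"quiet":{"type":"boolean"},"lines":{"type":"string"}},"required":["motion"],"additionalProperties":false}. motion is an object whose key "plan" holds a list of rows, 1 to 20 of them, each of 5 numbers: the finger opening in m, then dx, dy, dz in shares of the most that a row can go, 1 being 50 mm, then a turn about the tool's z in shares of 2 rad (1.0 is 2 rad); each row shifts and turns the commanded pose from where the row before left it, along the tool's axes as they then stand; what a row does not reach is not made up. A row lasts 1/10 s, in which the tool goes at most 0.05 m and 0.15 rad, less where a joint would pass 70% of its speed; a pose out of reach is approached as far as the arm can. The fingers move at their own pace and stop on an object; squeeze is the grip in N (left out, the last holds). Time passes only in rows, so rows that do not move let the fingers close. The tool returns the time, the measured TCP pose, the force, the opening and the grip force at its end. only (a regular expression) keeps the lines of the reply that match it, lines (a string "A,B") keeps lines A to B, and quiet returns only ok. Shift and turn numbers lie between -1 and 1, and a call with a number outside is refused. Input that does not fit is refused with a message, and nothing moves.
- readout.get_obs(): the state, without advancing time (a new reading comes with each control period).
- viewer.read_camera(name): name is "scene" or "side" or "wrist"; returns the picture (384x512x3 uint8, red, green, blue); there is no depth.
- viewer.calibration(name): a dict with "fx", "fy", "cx", "cy" (pixels), "R" (3x3) and "t" (3): a world point X has camera coordinates R X + t; the wrist camera has in their place "mount" (4x4, takes a point from camera to tool coordinates, whose origin is the TCP and whose axes are the flange's). Camera axes: x right, y down, z forward; pixel columns grow to the right and rows downward; lengths in m; the calibration is good to about 2 mm. A picture is of the moment at which its call begins: read the wrist's pose just before it. calibration takes no time and is no camera call.
- r.finish_job(): hands the job in; it is judged then, once.
The state is a dict: "clock": time; "qpos": joint angles; "dq": joint speeds; "tau": joint torques, N m; "ee_pos": TCP position; "tcp_rot": TCP orientation; "ft_force": force on the tool from outside, world axes, zero at the start; "wrist_torque": the same for the moment, N m; "gripper_width": finger opening in m; "grip_force": force on a finger pad.
Only numpy, scipy, OpenCV 4.12 (cv2) and the standard library are available. Lean on these libraries where they do the work, as an engineer would, in place of code of your own. Each camera call takes 0.05 s, during which the arm holds its last target. There are 200 camera calls.

## Working session

There is one attempt and no reset: what is moved stays moved. The work goes in short steps, Python scripts to look and compute and a tool call to move; the robot and the scene stay as the last step left them, time stands still between calls to the robot, and variables do not carry over. Pictures are saved under pics/ and viewed, at most 10 in all, crops included, and the job is handed in when it is done.

```bash
ls; mkdir -p pics
```

Run:
```python
from bench import r, viewer, readout
import cv2,numpy as np
np.set_printoptions(precision=4,suppress=True)
for n in ("scene","side"):
    im=viewer.read_camera(n); cv2.imwrite(f"pics/{n}0.png",cv2.resize(im[:,:,::-1],(800,600),interpolation=cv2.INTER_CUBIC)); print(n,viewer.calibration(n))
print(viewer.calibration("wrist"),r.grip_depth); print(readout.get_obs())
```

```text
bench.py
pics
scene {'fx': 408.68593305758077, 'fy': 408.68593305758077, 'cx': 258.49809838123775, 'cy': 190.58110095434853, 'R': array([[ 0.6854,  0.7281, -0.0048],
       [ 0.5429, -0.5155, -0.6629],
       [-0.4852,  0.4518, -0.7486]]), 't': array([-0.3992, -0.2127,  2.2254])}
side {'fx': 475.2144070805245, 'fy': 475.2144070805245, 'cx': 261.0634102630608, 'cy': 187.5211973997052, 'R': array([[-0.7068, -0.7072,  0.0174],
       [-0.3659,  0.3444, -0.8646],
       [ 0.6055, -0.6174, -0.5022]]), 't': array([0.4139, 0.3613, 1.4497])}
{'fx': 273.82699352912744, 'fy': 273.82699352912744, 'cx': 257.63851200739737, 'cy': 192.23269231792352, 'mount': array([[ 0.0018, -0.9641, -0.2657,  0.0707],
       [ 1.    ,  0.0016,  0.0009, -0.0006],
       [-0.0004, -0.2657,  0.9641,  0.0208],
       [ 0.    ,  0.    ,  0.    ,  1.    ]])} 0.1592
{'clock': 0.1, 'qpos': array([-1.247 ,  0.3426,  1.5249,  0.    ,  1.2754, -0.146 ]), 'dq': array([-0.001 ,  0.0013, -0.0021, -0.0003, -0.0006, -0.0022]), 'tau': array([  0.0022, -43.2003, -24.4691,   0.0719,   0.0526,  -0.0001]), 'ee_pos': array([ 0.2377, -0.468 ,  0.4041]), 'tcp_rot': array([-0.0007,  0.9725,  0.2328, -0.    ]), 'ft_force': array([-0.159 , -0.7091, -0.1955]), 'wrist_torque': array([-0.0449,  0.0673,  0.017 ]), 'grip_force': 0.0, 'gripper_width': 0.09230092492537142}
```

View pics/scene0.png

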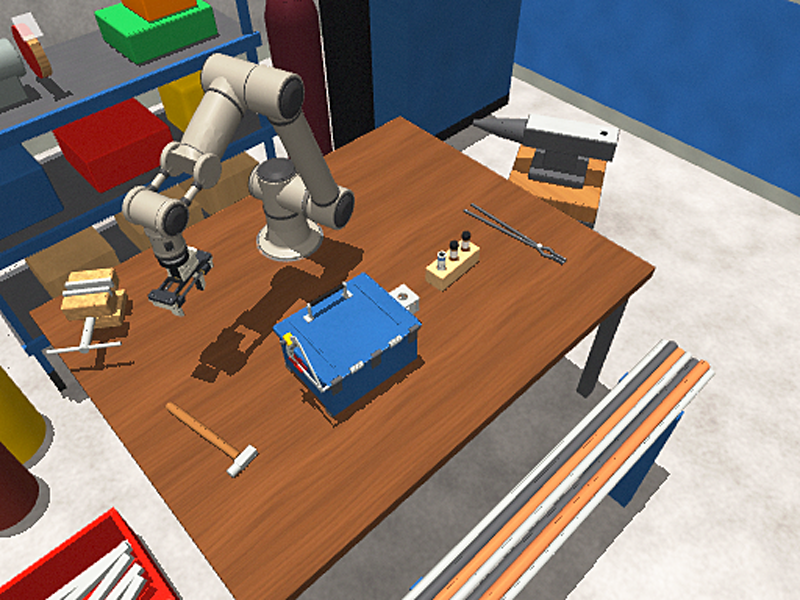

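View pics/side0.png

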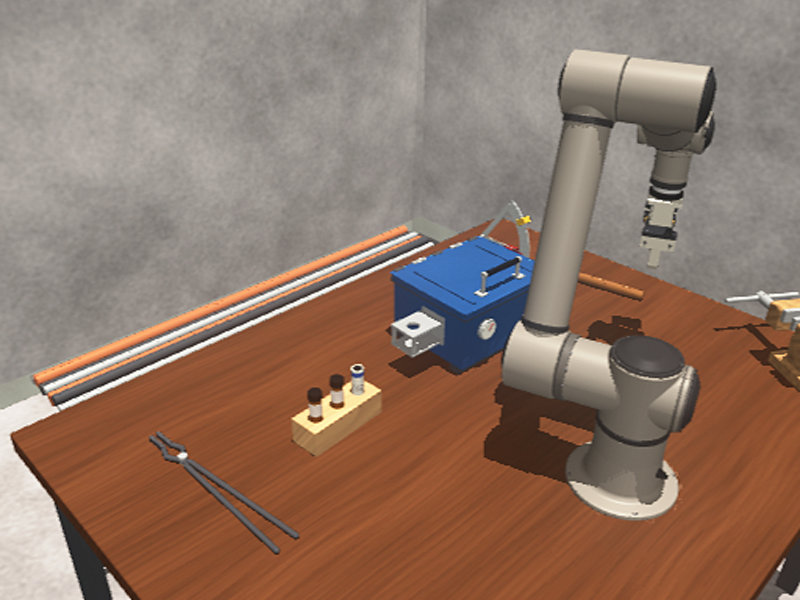

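The scene picture shows the tank (lid corners near 275,325 / 362,275 / 421,322 / 325,388), the bracket hole at (404,296) and the sample tube at (441,256), the rack hole nearest the tank. The side picture shows the tube mouth at (358,368), the bracket hole at (413,325) and the handle at (502,268). I'll enlarge both.

Run:
```python
import cv2
from bench import r, viewer, readout
s=viewer.read_camera("scene")[:,:,::-1];d=viewer.read_camera("side")[:,:,::-1]
cv2.imwrite("pics/c1.png",cv2.resize(s[145:275,165:325],(800,600*650//600),interpolation=cv2.INTER_CUBIC)[:600])
cv2.imwrite("pics/c2.png",cv2.resize(d[120:300,180:360],(600,600),interpolation=cv2.INTER_CUBIC))
```

```text
(no output)
```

View pics/c1.png

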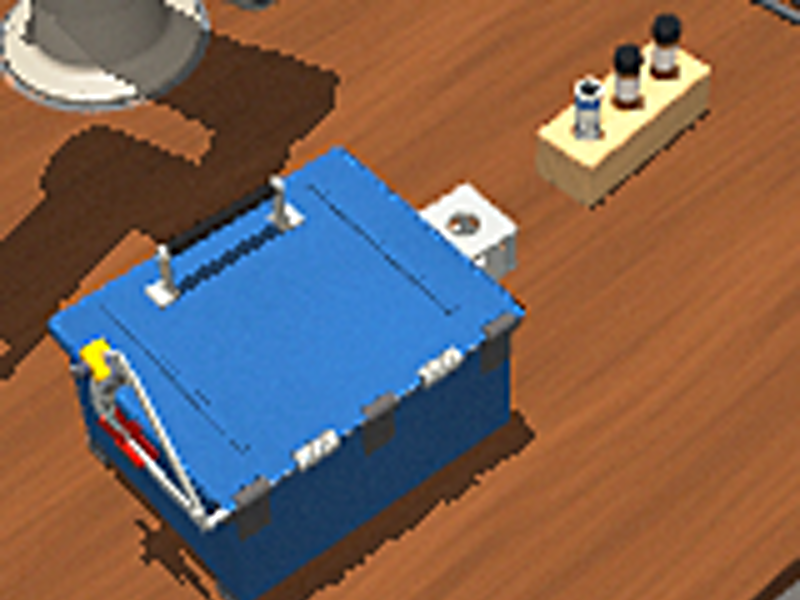

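View pics/c2.png

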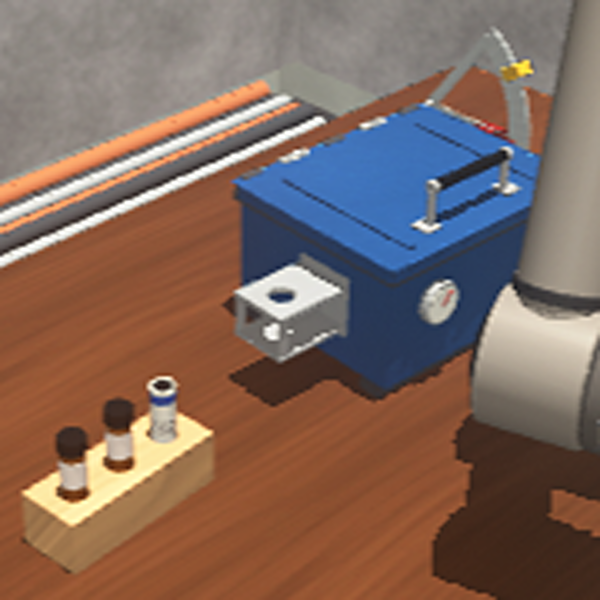

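Create h.py:
```python
from bench import r, viewer, readout
import numpy as np, cv2
from scipy.optimize import least_squares
from scipy.spatial.transform import Rotation as Ro
np.set_printoptions(precision=4,suppress=True)
C={n:viewer.calibration(n) for n in ("scene","side")}
def proj(n,X):
    c=C[n];p=c["R"]@np.asarray(X)+c["t"];return np.array([c["fx"]*p[0]/p[2]+c["cx"],c["fy"]*p[1]/p[2]+c["cy"]])
def s1(u,v): return ("scene",np.array([165+(u+.5)/5-.5,145+(v+.5)/5-.5]))
def s2(u,v): return ("side",np.array([180+(u+.5)*.3-.5,120+(v+.5)*.3-.5]))
def tri(obs,z=None):
    return least_squares(lambda X:np.concatenate([proj(n,X)-p for n,p in obs]+([[(X[2]-z)*2000]] if z else [])),[.6,0,.1])
```

Run:
```python
from h import *
for nm,a,b,z in [("mouth",s1(588,86),s2(162,385),.12),("cap1",s1(627,50),s2(118,404),.126),("cap2",s1(667,20),s2(72,433),.126),
 ("hole",s1(463,223),s2(284,295),.115),("barL",s1(277,187),s2(433,187),.2195),("barR",s1(165,252),s2(509,153),.2195),
 ("lidLF",s1(340,148),s2(395,272),.172),("lidLB",s1(522,312),s2(236,185),.172),("mark",s1(97,358),s2(517,70),None)]:
    f=tri([a,b]);g=tri([a,b],z);print(nm,f.x,g.x,g.fun[:4])
T=[("hole",s1(463,223),s2(284,295)),]
pts=lambda xh:[((0,.215,.115),s1(463,223)),((0,.215,.115),s2(284,295)),
 ((xh-.214,.058,.2195),s1(277,187)),((xh-.214,.058,.2195),s2(433,187)),((xh-.214,-.058,.2195),s1(165,252)),((xh-.214,-.058,.2195),s2(509,153)),
 ((-.12,.15,.172),s1(340,148)),((-.12,.15,.172),s2(395,272)),((-.12,-.15,.172),s1(50,325)),((.12,.15,.172),s1(522,312)),((.12,.15,.172),s2(236,185))]
def res(p):
    c,s=np.cos(p[2]),np.sin(p[2]);hx=p[4]
    o=[]
    for X,(n,q) in pts(p[3]):
        x=X[0]+(hx if X[2]==.115 else 0)
        o.append(proj(n,[p[0]+c*x-s*X[1],p[1]+s*x+c*X[1],X[2]])-q)
    return np.concatenate(o)
f=least_squares(res,[.6,-.1,0,.12,0],loss="soft_l1");print(f.x);print(res(f.x).reshape(-1,2))
```

```text
mouth [0.5028 0.2362 0.1197] [0.5027 0.2363 0.12  ] [ 0.1902 -0.076   0.1265 -0.0456]
cap1 [0.4998 0.2943 0.128 ] [0.5006 0.2937 0.126 ] [0.2772 0.4162 0.1778 0.3387]
cap2 [0.4959 0.354  0.1275] [0.4965 0.3536 0.126 ] [-0.0366  0.3359 -0.0222  0.2238]
hole [0.5435 0.027  0.113 ] [0.5431 0.0274 0.115 ] [-0.3384 -0.3768 -0.2624 -0.3855]
barL [ 0.4706 -0.1244  0.2178] [ 0.4705 -0.1242  0.2195] [-0.1934 -0.3246 -0.1586 -0.3488]
barR [ 0.4621 -0.243   0.2195] [ 0.4621 -0.243   0.2195] [-0.7429 -0.16   -0.6577  0.1362]
lidLF [ 0.4348 -0.0253  0.1687] [ 0.4343 -0.0246  0.1719] [-0.3147 -0.6664 -0.2365 -0.6246]
lidLB [ 0.6874 -0.0385  0.166 ] [ 0.6872 -0.0383  0.1719] [-0.4274 -0.9191 -0.3757 -1.3277]
mark [ 0.5445 -0.3641  0.2564] [ 0.5445 -0.3641  0.2564] [ 0.05    0.0124  0.0505 -0.0109]
[ 0.5571 -0.1859 -0.0321  0.1237 -0.0219]
[[-0.1294 -0.7618]
 [-0.5064 -0.0396]
 [-0.6096 -0.4491]
 [ 0.3812 -0.2608]
 [ 0.0601 -0.0453]
 [-1.6092  0.0535]
 [-0.468   1.027 ]
 [-0.468  -2.2758]
 [ 2.6245 -0.3891]
 [-1.5411 -1.4462]
 [ 0.8771 -0.9938]]
```

The crops put the bracket hole at c1 (463,223) and c2 (284,295). The tube mouth is at c1 (588,86) and c2 (162,385). The bar ends at (277,187) and (165,252), and the marker is at c1 (97,358), about 0.6 rad. Next I turn the tool so it closes along x and rise a little.

Units first: shifts go in shares of 50 mm and turns go in shares of 2 rad. So -0.01 m is -0.2, -0.145 rad / 2 = -0.0725.

Request:
{"fn": "inch_along", "kwargs": {
  "motion": {"plan":[[0.06,0,0,-0.2,-0.0725],[0.06,0,0,-0.2,-0.0725],[0.06,0,0,-0.2,-0.0725],[0.06,0,0,-0.2,-0.0725],[0.06,0,0,0,-0.0725],[0.06,0,0,0,-0.0725],[0.06,0,0,0,-0.0725],[0.06,0,0,0,-0.0725]]}
}}

```text
clock: 1.0
ee_pos: [0.2377, -0.4681, 0.4445]
tcp_rot: [-0.0, 0.684, 0.73, 0.0]
ft_force: [-0.0, -0.2, -0.4]
gripper_width: 0.06
grip_force: 0.0
```

Add to h.py:
```python
def to(X,yaw=None):
    "print shift in tool axes bringing grasp point to X, and turn to put closing line at world angle yaw"
    o=readout.get_obs();w,x,y,z=o["tcp_rot"];R=Ro.from_quat([x,y,z,w]).as_matrix()
    g=o["ee_pos"]+R[:,2]*r.grip_depth
    a=np.arctan2(R[1,1],R[0,1]);print("grasp",g,"closing angle",a,"toolz",R[:,2],"clock",o["clock"],"q",o["qpos"])
    print("shift",R.T@(np.asarray(X)-g), "turn" ,-((yaw-a+np.pi/2)%np.pi-np.pi/2) if yaw is not None else '')
```

```bash
python3 -c "
from h import *
to([.5027,.2363,.20],.05)"
```

```text
grasp [ 0.2376 -0.468   0.2853] closing angle 0.06494744733687886 toolz [-0.0001  0.0004 -1.    ] clock 1.0 q [-1.247   0.3137  1.4537  0.      1.3746 -1.312 ]
shift [0.6856 0.3102 0.0856] turn 0.014947447336878916
```

In the tool's units: 0.043 m is 0.86, 0.0195 m is 0.39, 0.015 rad / 2 = 0.0075.

Request:
{"fn": "inch_along", "kwargs": {
  "motion": {"plan":[[0.06,0.86,0.39,0,0],[0.06,0.86,0.39,0,0],[0.06,0.86,0.39,0,0],[0.06,0.86,0.39,0,0],[0.06,0.86,0.39,0,0],[0.06,0.86,0.39,0,0],[0.06,0.86,0.39,0,0],[0.06,0.86,0.39,0,0],[0.06,0.86,0.39,0,0],[0.06,0.86,0.39,0,0],[0.06,0.86,0.39,0,0],[0.06,0.86,0.39,0,0],[0.06,0.86,0.39,0,0],[0.06,0.86,0.39,0,0],[0.06,0.86,0.39,0,0],[0.06,0.4,0.2,0,0.0075]]}
}}

```text
clock: 2.6
ee_pos: [0.5009, 0.2169, 0.4441]
tcp_rot: [-0.0, 0.69, 0.723, 0.0]
ft_force: [1.4, 0.5, -0.4]
gripper_width: 0.0598
grip_force: 0.0
```

Run:
```python
from h import *
to([.5027,.2363,.20],.05)
o=readout.get_obs();im=viewer.read_camera("wrist");cv2.imwrite("pics/w1.png",cv2.resize(im[:,:,::-1],(800,600)))
w,x,y,z=o["tcp_rot"];R=Ro.from_quat([x,y,z,w]).as_matrix();c=viewer.calibration("wrist");M=c["mount"]
for X in ([.5027,.2363,.12],[.5431,.0274,.115]):
    p=np.linalg.inv(M)@np.append(R.T@(np.array(X)-o["ee_pos"]),1);print(np.array([c["fx"]*p[0]/p[2]+c["cx"],c["fy"]*p[1]/p[2]+c["cy"]])*800/512)
```

```text
grasp [0.5008 0.217  0.2849] closing angle 0.04659448009040929 toolz [-0.0004  0.0006 -1.    ] clock 2.6 q [0.2681 0.3537 1.3968 0.0007 1.3913 0.2214]
shift [0.0191 0.0028 0.0849] turn -0.003405519909590815
[407.5595 258.5059]
[441.9974 500.6031]
```

View pics/w1.png

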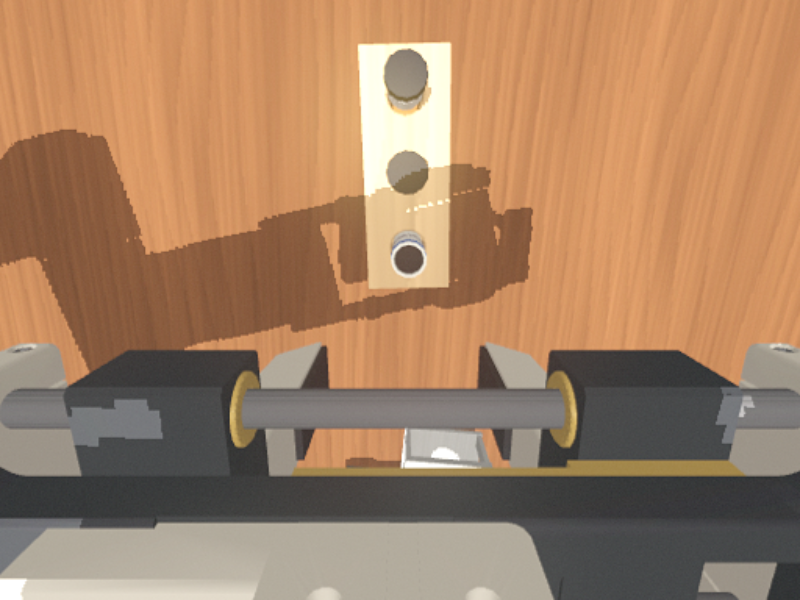

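The wrist picture shows the open tube mouth at (408,259), within a pixel of the prediction (407.6,258.5). Descending onto it.

In the tool's units: 0.04 m is 0.8, 0.02 m is 0.4.

Request:
{"fn": "inch_along", "kwargs": {
  "motion": {"plan":[[0.06,0.38,0.06,0,0],[0.06,0,0,0,0],[0.06,0,0,0.8,0],[0.06,0,0,0.8,0],[0.06,0,0,0.8,0],[0.06,0,0,0.8,0],[0.06,0,0,0.4,0],[0.06,0,0,0.24,0],[0.06,0,0,0,0],[0.06,0,0,0,0]]},
  "squeeze": 15
}}

```text
clock: 3.65
ee_pos: [0.5031, 0.2325, 0.2537]
tcp_rot: [0.0, 0.691, 0.722, 0.001]
ft_force: [0.3, 0.3, 0.4]
gripper_width: 0.0602
grip_force: 0.0
```

```bash
python3 -c "
from h import *
to([.5027,.2363,.092],.05)"
```

```text
grasp [0.5033 0.2325 0.0945] closing angle 0.043730517049191585 toolz [ 0.0015  0.0003 -1.    ] clock 3.65 q [ 0.2946  0.5562  1.6366 -0.0002  0.9472  0.251 ]
shift [ 0.0038 -0.0004  0.0025] turn -0.006269482950808314
```

In the tool's units: 0.004 m is 0.08, 0.002 m is 0.04.

Request:
{"fn": "inch_along", "kwargs": {
  "motion": {"plan":[[0.06,0.08,0,0.04,0],[0.06,0,0,0,0],[0.02,0,0,0,0],[0.02,0,0,0,0],[0.02,0,0,0,0],[0.02,0,0,0,0],[0.02,0,0,0,0],[0.02,0,0,0,0]]},
  "squeeze": 15
}}

```text
clock: 4.45
ee_pos: [0.5024, 0.2367, 0.2506]
tcp_rot: [-0.0, 0.691, 0.722, -0.0]
ft_force: [0.6, -0.2, -0.5]
gripper_width: 0.0258
grip_force: 15.0
```

```bash
python3 -c "
from h import *
to([.5027,.2363,.20])"
```

```text
grasp [0.5024 0.2366 0.0914] closing angle 0.04394296913321706 toolz [-0.0001 -0.0001 -1.    ] clock 4.45 q [ 0.3022  0.5626  1.6352 -0.0001  0.9439  0.2583]
shift [-0.0004  0.0002 -0.1086] turn
```

In the tool's units: -0.03 m is -0.6, -0.02 m is -0.4.

Request:
{"fn": "inch_along", "kwargs": {
  "motion": {"plan":[[0.02,0,0,-0.4,0],[0.02,0,0,-0.6,0],[0.02,0,0,-0.6,0],[0.02,0,0,-0.6,0],[0.02,0,0,-0.6,0],[0.02,0,0,0,0],[0.02,0,0,0,0],[0.02,0,0,0,0]]}
}}

```text
clock: 5.25
ee_pos: [0.5022, 0.2365, 0.3894]
tcp_rot: [-0.001, 0.691, 0.722, -0.001]
ft_force: [0.5, -1.0, 0.3]
gripper_width: 0.0257
grip_force: 15.0
```

```bash
python3 -c "
from h import *
to([.5431,.0274,.23],-.06)"
```

```text
grasp [0.5018 0.2364 0.2302] closing angle 0.043947483369977565 toolz [-0.0022 -0.0008 -1.    ] clock 5.25 q [ 0.3022  0.4099  1.464  -0.0001  1.2701  0.2583]
shift [-0.2106  0.0321  0.0003] turn 0.10394748336997761
```

In the tool's units: -0.03 m is -0.6, 0.004 m is 0.08, 0.1 rad / 2 = 0.05.

Request:
{"fn": "inch_along", "kwargs": {
  "motion": {"plan":[[0.02,-0.3,0.04,0,0],[0.02,-0.6,0.1,0,0],[0.02,-0.6,0.1,0,0],[0.02,-0.6,0.1,0,0],[0.02,-0.6,0.1,0,0],[0.02,-0.6,0.08,0,0],[0.02,-0.6,0.08,0,0],[0.02,-0.312,0.042,0,0],[0.02,0,0,0,0.05],[0.02,0,0,0,0],[0.02,0,0,0,0],[0.02,0,0,0,0]]}
}}

```text
clock: 6.45
ee_pos: [0.5437, 0.0281, 0.3905]
tcp_rot: [-0.0, 0.726, 0.688, -0.0]
ft_force: [0.2, 0.2, 0.3]
gripper_width: 0.0257
grip_force: 15.0
```

Run:
```python
from h import *
to([.5431,.0274,.23],-.06)
for n in ("scene","side"):
    u,v=proj(n,[.5431,.0274,.145]).astype(int);im=viewer.read_camera(n)[v-30:v+30,u-32:u+33,::-1];print(u,v)
    a=cv2.resize(im,(390,360),interpolation=cv2.INTER_CUBIC); b=a if n=="scene" else np.hstack([b,a])
cv2.imwrite("pics/p.png",b)
```

```text
grasp [0.5436 0.0281 0.2313] closing angle -0.05348305893363035 toolz [-0.0004  0.     -1.    ] clock 6.45 q [-0.0891  0.389   1.4935 -0.      1.2595 -0.0356]
shift [-0.0007 -0.0005  0.0013] turn 0.006516941066369686
256 184
264 200
```

View pics/p.png

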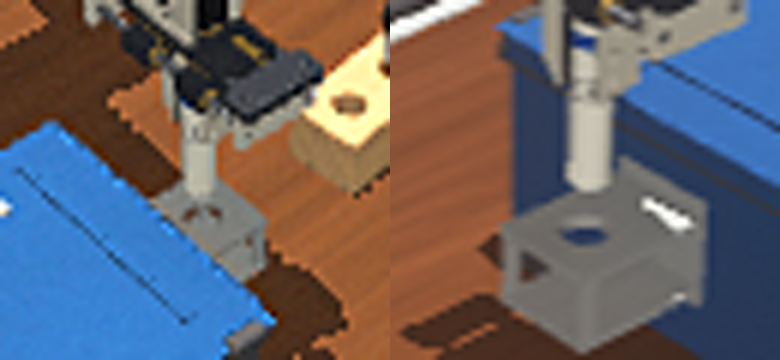

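Run:
```python
from h import *
def P(n,u,v):
    u0,v0={"scene":(224,154),"side":(232,170)}[n]; return (n,np.array([u0+(u+.5)/6-.5,v0+(v+.5)/6-.5]))
for nm,a,b,z in (("foot",P("scene",200,189),P("side",198,185),.15),("hole",P("scene",204,214),P("side",194,231),.115)):
    f=tri([a,b],z);print(nm,f.x,f.fun[:4],tri([a,b]).x)
```

```text
foot [0.5448 0.0267 0.1499] [ 0.0214 -1.0916  0.0185 -1.2009] [0.5457 0.0256 0.144 ]
hole [0.5453 0.0291 0.115 ] [-0.1274 -0.361  -0.0986 -0.381 ] [0.5456 0.0287 0.113 ]
```

The picture shows the tube hanging upright over the bracket hole: foot at (199,190) against the hole at (204,214) on the left, and (588,185) against (584,231) on the right. They agree to about 1–2 mm, so I lower gently and watch the force.

In the tool's units: 0.015 m is 0.3, 0.01 m is 0.2.

Request:
{"fn": "inch_along", "kwargs": {
  "motion": {"plan":[[0.02,0.01,0.02,0.3,0],[0.02,0,0,0.2,0],[0.02,0,0,0.1,0],[0.02,0,0,0.1,0],[0.02,0,0,0.1,0],[0.02,0,0,0,0]]}
}}

```text
clock: 7.15
ee_pos: [0.5447, 0.0281, 0.3502]
tcp_rot: [-0.0, 0.727, 0.687, -0.0]
ft_force: [-0.1, 0.2, -0.5]
gripper_width: 0.0255
grip_force: 15.0
```

```bash
python3 -c "
from h import *
to([.5443,.0283,.1464],-.06)"
```

```text
grasp [0.5445 0.0281 0.191 ] closing angle -0.05588705912941098 toolz [-0.0009 -0.     -1.    ] clock 7.15 q [-0.0889  0.4281  1.5504 -0.0001  1.1641 -0.033 ]
shift [ 0.0002 -0.0002  0.0446] turn 0.00411294087058911
```

In the tool's units: 0.01 m is 0.2, 0.005 m is 0.1.

Request:
{"fn": "inch_along", "kwargs": {
  "motion": {"plan":[[0.02,0,0,0.1,0],[0.02,0,0,0.2,0],[0.02,0,0,0.2,0],[0.02,0,0,0.2,0],[0.02,0,0,0.1,0],[0.02,0,0,0.04,0],[0.02,0,0,0,0]]}
}}

```text
clock: 7.85
ee_pos: [0.5448, 0.0281, 0.3084]
tcp_rot: [-0.0, 0.727, 0.687, -0.0]
ft_force: [-0.0, 0.1, -0.2]
gripper_width: 0.026
grip_force: 15.0
```

```bash
python3 -c "
from h import *
to([.5443,.0283,.1464],-.06)"
```

```text
grasp [0.5448 0.0281 0.1492] closing angle -0.0559916978699047 toolz [-0.0004 -0.0001 -1.    ] clock 7.85 q [-0.0889  0.4737  1.6038 -0.0001  1.0645 -0.0329]
shift [ 0.0002 -0.0005  0.0028] turn 0.004008302130095398
```

In the tool's units: 0.001 m is 0.02.

Request:
{"fn": "inch_along", "kwargs": {
  "motion": {"plan":[[0.02,0,0,0.02,0],[0.02,0,0,0.02,0],[0.02,0,0,0.02,0],[0.02,0,0,0.02,0],[0.02,0,0,0,0],[0.02,0,0,0,0]]}
}}

```text
clock: 8.45
ee_pos: [0.5449, 0.0281, 0.3056]
tcp_rot: [0.001, 0.727, 0.687, 0.0]
ft_force: [-1.2, -0.2, 5.2]
gripper_width: 0.0256
grip_force: 15.0
```

In the tool's units: -0.04 m is -0.8, -0.03 m is -0.6.

Request:
{"fn": "inch_along", "kwargs": {
  "motion": {"plan":[[0.03,0,0,0,0],[0.04,0,0,0,0],[0.06,0,0,0,0],[0.06,0,0,0,0],[0.06,0,0,0,0],[0.06,0,0,-0.4,0],[0.06,0,0,-0.6,0],[0.06,0,0,-0.8,0],[0.06,0,0,-0.8,0],[0.06,0,0,-0.4,0],[0.06,0,0,0,0]]}
}}

```text
clock: 9.55
ee_pos: [0.545, 0.0282, 0.4581]
tcp_rot: [0.003, 0.727, 0.687, 0.002]
ft_force: [0.2, 0.2, -0.0]
gripper_width: 0.0602
grip_force: 0.0
```

Run:
```python
from h import *
to([.4663,-.1836,.29],-.06)
for n in ("scene","side"):
    u,v=proj(n,[.5443,.0283,.16]).astype(int);im=viewer.read_camera(n)[v-30:v+30,u-32:u+33,::-1]
    a=cv2.resize(im,(390,360),interpolation=cv2.INTER_CUBIC); b=a if n=="scene" else np.hstack([b,a])
cv2.imwrite("pics/q.png",b)
```

```text
grasp [0.546  0.0281 0.2989] closing angle -0.05593406243604209 toolz [ 0.0068 -0.0006 -1.    ] clock 9.55 q [-0.0888  0.3437  1.3734 -0.      1.4177 -0.0329]
shift [-0.2158 -0.0678  0.0085] turn 0.004065937563958011
```

View pics/q.png

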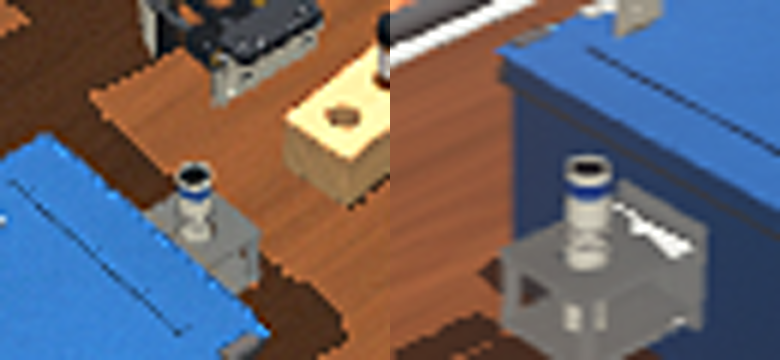

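The picture shows the tube standing upright in the bracket with its blue ring on top at (195,190) left and (585,188) right, seated on the floor plate. Now to the handle.

In the tool's units: -0.027 m is -0.54, 0.02 m is 0.4.

Request:
{"fn": "inch_along", "kwargs": {
  "motion": {"plan":[[0.06,-0.54,-0.17,0,0],[0.06,-0.54,-0.17,0,0],[0.06,-0.54,-0.17,0,0],[0.06,-0.54,-0.17,0,0],[0.06,-0.54,-0.17,0,0],[0.06,-0.54,-0.17,0,0],[0.06,-0.54,-0.17,0,0],[0.06,-0.54,-0.166,0,0],[0.06,0,0,0.4,0],[0.06,0,0,0.4,0],[0.06,0,0,0.3,0],[0.06,0,0,0.2,0],[0.06,0,0,0,0],[0.06,0,0,0,0]]}
}}

```text
clock: 11.05
ee_pos: [0.4651, -0.1837, 0.3895]
tcp_rot: [-0.0, 0.727, 0.687, -0.0]
ft_force: [0.0, -0.6, 0.1]
gripper_width: 0.0607
grip_force: 0.0
```

```bash
python3 -c "
from h import *
to([.4663,-.1836,.2185],-.06)"
```

```text
grasp [ 0.465  -0.1837  0.2303] closing angle -0.055897517033848536 toolz [-0.0006  0.0003 -1.    ] clock 11.05 q [-0.5296  0.31    1.6152 -0.0001  1.217  -0.4736]
shift [0.0001 0.0013 0.0118] turn 0.004102482966151566
```

In the tool's units: 0.012 m is 0.24, 0.0013 m is 0.026.

Request:
{"fn": "inch_along", "kwargs": {
  "motion": {"plan":[[0.06,0,0.026,0.24,0],[0.06,0,0,0,0],[0.005,0,0,0,0],[0.005,0,0,0,0],[0.005,0,0,0,0],[0.005,0,0,0,0],[0.005,0,0,0,0],[0.005,0,0,0,0],[0.005,0,0,0,0]]},
  "squeeze": 10
}}

```text
clock: 11.95
ee_pos: [0.4665, -0.1838, 0.3778]
tcp_rot: [0.0, 0.727, 0.687, 0.0]
ft_force: [3.4, 0.4, -0.6]
gripper_width: 0.0134
grip_force: 10.0
```

Request:
{"fn": "inch_along", "kwargs": {
  "motion": {"plan":[[0.005,0,0,0,0],[0.005,0,0,0,0],[0.005,0,0,0,0]]},
  "squeeze": 55
}}

```text
clock: 12.25
ee_pos: [0.4665, -0.1838, 0.3778]
tcp_rot: [0.0, 0.727, 0.687, 0.0]
ft_force: [2.9, -0.6, -0.5]
gripper_width: 0.0122
grip_force: 55.0
```

```bash
python3 -c "
from h import *
to([.4663,-.1836,.2195],-.06)"
```

```text
grasp [ 0.4666 -0.1839  0.2186] closing angle -0.05599197293819524 toolz [ 0.0007 -0.0003 -1.    ] clock 12.25 q [-0.5284  0.3231  1.6308  0.0002  1.187  -0.4725]
shift [ 0.0003 -0.0003 -0.0009] turn 0.004008027061804809
```

In the tool's units: -0.0071 m is -0.142, -0.007 m is -0.14.

Request:
{"fn": "inch_along", "kwargs": {
  "motion": {"plan":[[0.005,0,0.03,-0.14,0],[0.005,0,0.04,-0.14,0],[0.005,0,0.054,-0.142,0],[0.005,0,0.052,-0.14,0],[0.005,0,0.054,-0.136,0],[0.005,0,0.06,-0.132,0],[0.005,0,0.064,-0.132,0],[0.005,0,0.068,-0.13,0],[0.005,0,0.074,-0.126,0],[0.005,0,0,0,0],[0.005,0,0,0,0]]}
}}

```text
clock: 13.35
ee_pos: [0.4905, -0.185, 0.4387]
tcp_rot: [-0.001, 0.727, 0.687, -0.001]
ft_force: [-4.9, -1.9, -13.4]
gripper_width: 0.0123
grip_force: 55.0
```

Add to h.py:
```python
def ang():
    o=readout.get_obs();w,x,y,z=o["tcp_rot"];R=Ro.from_quat([x,y,z,w]).as_matrix();g=o["ee_pos"]+R[:,2]*r.grip_depth
    d=g-[.4666,-.1839,.2186];dx=d[:2]@[np.cos(-.056),np.sin(-.056)]
    print("angle",np.arctan2(.0515+d[2],.214-dx)-.2362,"r",np.hypot(.0515+d[2],.214-dx),"clock",o["clock"])
```

```bash
python3 -c "
from h import *
ang()"
```

```text
angle 0.2972792983602053 r 0.22109181406220094 clock 13.35
```

Run:
```python
from h import *
for n in ("scene","side"):
    u,v=proj(n,[.5445,-.3641,.235]).astype(int);print(u,v);im=viewer.read_camera(n)[v-30:v+30,u-20:u+20,::-1]
    a=cv2.resize(im,(400,600),interpolation=cv2.INTER_CUBIC); b=a if n=="scene" else np.hstack([b,a])
cv2.imwrite("pics/m1.png",b)
```

```text
184 219
334 145
```

View pics/m1.png

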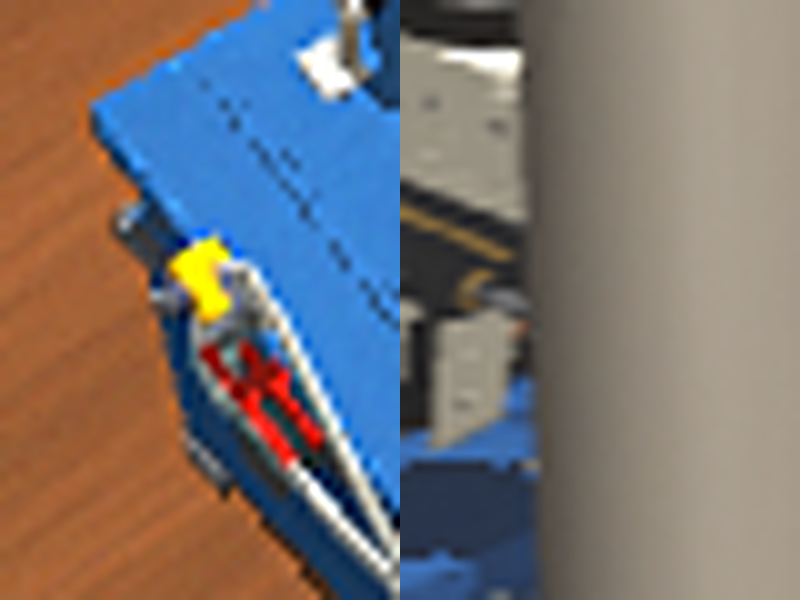

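The scene crop shows the red prong tips at about (212,352) and (245,345), below the yellow block, which spans (170–230, 238–318); the side view is blocked by the arm. I fit the marker angle next.

Run:
```python
from h import *
for yaw in (-.05,-.06,-.07):
    ex=np.array([np.cos(yaw),np.sin(yaw),0]);ey=np.array([-ex[1],ex[0],0])
    H=np.array([.4666,-.1839,0])+.214*ex; H[2]=.168
    P=lambda a,rho,y:H-ex*rho*np.cos(a)+ey*y+np.array([0,0,rho*np.sin(a)])
    A=np.array([183.8,216.3]);B=np.array([334.8,140.6])
    f=least_squares(lambda p:np.r_[proj("scene",P(p[0],.154,p[1]))-A,proj("side",P(p[0],.154,p[1]))-B],[.6,-.17])
    m,y=f.x
    g=least_squares(lambda p:proj("scene",P(p[0],.14,y))-[186.4,223.5],[.3])
    print(yaw,f.x,f.fun,"pointer tip fit",g.x,g.fun,"px/rad",proj("scene",P(m+.1,.14,y))-proj("scene",P(m,.14,y)), "pred tip at m",(proj("scene",P(m,.14,y))-[164,189])*10)
```

```text
-0.05 [ 0.6083 -0.1771] [ 0.1532  0.2364  0.0064 -0.0105] pointer tip fit [0.2348] [-1.8524  0.0291] px/rad [ 0.8348 -0.4058] pred tip at m [218.6747 305.4714]
-0.06 [ 0.6139 -0.1757] [ 0.0657 -0.1398  0.1803 -0.0323] pointer tip fit [0.2078] [-1.9437  0.1024] px/rad [ 0.8256 -0.3802] pred tip at m [217.5097 301.8841]
-0.07 [ 0.6194 -0.1743] [-0.0153 -0.5135  0.3473 -0.0557] pointer tip fit [0.1822] [-2.0114  0.1698] px/rad [ 0.816  -0.3545] pred tip at m [216.4089 298.3169]
```

Run:
```python
from h import *
def un(n,p,z):
    return least_squares(lambda X:proj(n,[X[0],X[1],z])-p,[.6,-.1]).x
q=[un(*s1(*p),.172) for p in ((50,325),(340,148),(522,312),(215,510))]
for i,j,o in ((0,1,-np.pi/2),(3,2,-np.pi/2),(1,2,0),(0,3,0)):
    d=q[j]-q[i];print("scene edge yaw",np.arctan2(d[1],d[0])+(o),np.hypot(*d))
a,b=un(*s1(165,252),.2195),un(*s1(277,187),.2195);d=b-a;print("bar scene",a,b,np.arctan2(d[1],d[0])-np.pi/2)
a,b=un(*s2(509,153),.2195),un(*s2(433,187),.2195);d=b-a;print("bar side",a,b,np.arctan2(d[1],d[0])-np.pi/2,np.hypot(*d))
a,b=un(*s2(395,272),.172),un(*s2(236,187),.172);d=b-a;print("left edge side",np.arctan2(d[1],d[0]),np.hypot(*d))
for f,t in (("c1",s1),("c2",s2)):
    im=cv2.imread(f"pics/{f}.png");h=cv2.cvtColor(im,cv2.COLOR_BGR2HSV)
    for nm,lo,hi in (("yel",(22,140,130),(35,255,255)),("red",(0,190,90),(5,255,255))):
        m=cv2.inRange(h,lo,hi)
        k,l,st,ce=cv2.connectedComponentsWithStats(m)
        for i in range(1,k):
            if st[i,4]>60: print(f,nm,st[i],ce[i])
im=cv2.imread("pics/c2.png")[10:160,410:560];A=cv2.resize(im,(400,400),interpolation=cv2.INTER_CUBIC)
im=cv2.imread("pics/c1.png")[320:520,60:260];B=cv2.resize(im,(400,400),interpolation=cv2.INTER_CUBIC)
cv2.imwrite("pics/z.png",np.hstack([A,B]))
```

```text
scene edge yaw -0.03842659060605791 0.3152335656035311
scene edge yaw -0.07050754363220446 0.31675495890829214
scene edge yaw -0.056280111386912655 0.25397734351723183
scene edge yaw -0.06259381485310406 0.24384801602806785
bar scene [ 0.465  -0.2413] [ 0.4726 -0.1248] -0.06486385676367235
bar side [ 0.4611 -0.2457] [ 0.4684 -0.1225] -0.05879985836872703 0.12340181831122977
left edge side -0.027506506558816306 0.24422073000699143
c1 yel [ 80 340  30  41 704] [ 96.4276 358.3111]
c1 red [116 410  40  48 338] [134.8462 433.2604]
c1 red [100 419  44  48 401] [122.9751 444.5087]
c2 yel [512  61  20  14 169] [522.7633  67.497 ]
```

View pics/z.png

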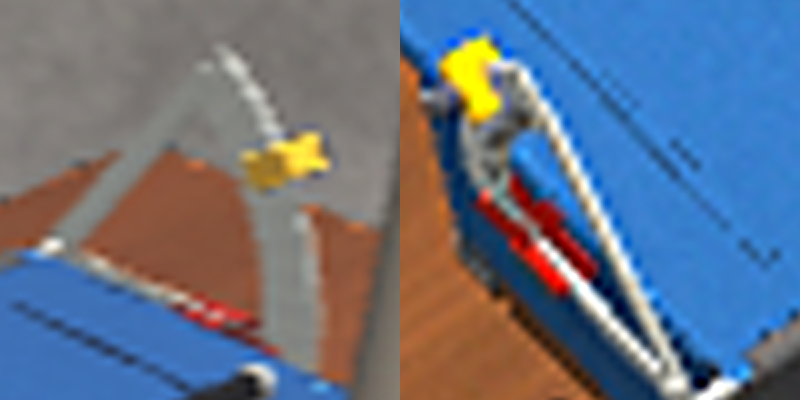

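The enlarged crops show, on the left (side camera, lid shut), the quadrant pivot at (52,245) and the yellow block spanning (243–330, 132–190), centre about (286,161). On the right (scene camera) the block is centred near (472,78) and the pivot is at (680,385). I fit again with each camera's bias removed using the handle bar, whose position is now known from the grip.

Run:
```python
from h import *
zs=lambda u,v:s2(410+u*.375,10+v*.375)[1]
B=(zs(243,132)+zs(330,190))/2; A=s1(95,360)[1]; A2=s1(96.4,358.3)[1]
print("silh size side px",zs(330,190)-zs(243,132))
for yaw in (-.045,-.06,-.075):
  for bias in (0,1):
    ex=np.array([np.cos(yaw),np.sin(yaw),0]);ey=np.array([-ex[1],ex[0],0])
    bar=np.array([.4666,-.1838,.2195]);H=bar+.214*ex; H[2]=.168
    P=lambda a,rho,y:H-ex*rho*np.cos(a)+ey*y+np.array([0,0,rho*np.sin(a)])
    bb={"side":(s2(433,187)[1]+s2(509,153)[1])/2-proj("side",bar),"scene":(s1(277,187)[1]+s1(165,252)[1])/2-proj("scene",bar)}
    pr=lambda n,X:proj(n,X)+bias*bb[n]
    def sil(n,m,y):
        pts=np.array([pr(n,P(m,rho,y+t)+d*(np.array([0,0,np.cos(m)])+ex*np.sin(m))) for rho in (.14,.168) for t in (-.0105,.0105) for d in (-.00775,.00775)])
        return (pts.min(0)+pts.max(0))/2,pts.max(0)-pts.min(0)
    f=least_squares(lambda p:np.r_[sil("scene",*p)[0]-A2,sil("side",*p)[0]-B],[.6,-.17]);m,y=f.x
    print(yaw,bias,f.x,f.fun,"sz",sil("side",m,y)[1],"pivot res",pr("side",P(0,0,y))-zs(52,245),pr("scene",P(0,0,y))-s1(200,512)[1],
     "side sens",(pr("side",P(m+.1,.154,y))-pr("side",P(m,.154,y)))*10)
print(bb)
```

```text
silh size side px [9.7875 6.525 ]
-0.045 0 [ 0.6012 -0.1776] [ 0.1607  0.4425 -0.1438  0.0086] sz [9.7409 6.8988] pivot res [ 0.967  -0.1424] [0.6625 2.6683] side sens [-15.2909 -35.8621]
-0.045 1 [ 0.6086 -0.1779] [ 0.4596  0.7095  0.0139 -0.03  ] sz [9.7412 6.9416] pivot res [1.2281 0.0889] [0.9045 2.9862] side sens [-15.483 -35.771]
-0.06 0 [ 0.6094 -0.1755] [ 0.0267 -0.123   0.1219 -0.0199] sz [9.7374 6.9132] pivot res [ 1.6041 -0.0043] [0.0467 2.386 ] side sens [-15.288  -35.8997]
-0.06 1 [ 0.6169 -0.1757] [ 0.3241  0.1462  0.2795 -0.063 ] sz [9.7373 6.9566] pivot res [1.8666 0.2271] [0.2872 2.7038] side sens [-15.48   -35.8052]
-0.075 0 [ 0.6177 -0.1733] [-0.0927 -0.6833  0.372  -0.0518] sz [9.7314 6.928 ] pivot res [2.2307 0.1361] [-0.5553  2.0996] side sens [-15.2769 -35.934 ]
-0.075 1 [ 0.6253 -0.1736] [ 0.2031 -0.412   0.5294 -0.0994] sz [9.7309 6.972 ] pivot res [2.4947 0.3675] [-0.3164  2.4173] side sens [-15.4687 -35.836 ]
{'side': array([0.2175, 0.2494]), 'scene': array([0.2981, 0.2798])}
```

In the tool's units: -0.0062 m is -0.124, -0.0061 m is -0.122.

Request:
{"fn": "inch_along", "kwargs": {
  "motion": {"plan":[[0.005,0,0.078,-0.124,0],[0.005,0,0.082,-0.122,0],[0.005,0,0.084,-0.122,0],[0.005,0,0.09,-0.116,0],[0.005,0,0.092,-0.114,0],[0.005,0,0.096,-0.11,0],[0.005,0,0.1,-0.108,0],[0.005,0,0.07,-0.072,0],[0.005,0,0,0,0],[0.005,0,0,0,0],[0.005,0,0,0,0]]}
}}

```text
clock: 14.55
ee_pos: [0.5239, -0.1867, 0.4836]
tcp_rot: [-0.002, 0.727, 0.687, -0.002]
ft_force: [-14.3, -0.2, -6.5]
gripper_width: 0.0127
grip_force: 55.0
```

Run:
```python
from h import *
ang()
im=viewer.read_camera("side")[:,:,::-1];h=cv2.cvtColor(np.ascontiguousarray(im),cv2.COLOR_BGR2HSV)[120:200,300:370]
print("side yel",np.argwhere(cv2.inRange(h,(20,120,100),(35,255,255))).shape,"red",np.argwhere(cv2.inRange(h,(0,170,60),(6,255,255))).shape)
```

```text
angle 0.5485297465563511 r 0.22262144268447473 clock 14.55
side yel (0, 2) red (0, 2)
```

Units first: shifts go in shares of 50 mm and turns go in shares of 2 rad. So 0.003 m is 0.06, -0.0028 m is -0.056.

Request:
{"fn": "inch_along", "kwargs": {
  "motion": {"plan":[[0.005,0,0.06,-0.056,0],[0.005,0,0.06,-0.056,0],[0.005,0,0.04,-0.04,0],[0.005,0,0,0,0],[0.005,0,0,0,0],[0.005,0,0,0,0]]}
}}

```text
clock: 15.2
ee_pos: [0.5317, -0.1871, 0.4915]
tcp_rot: [-0.002, 0.727, 0.687, -0.002]
ft_force: [-15.1, 1.6, -4.6]
gripper_width: 0.0125
grip_force: 55.0
```

Run:
```python
from h import *
ang()
s=viewer.read_camera("scene")[:,:,::-1]
cv2.imwrite("pics/f.png",cv2.resize(s[195:240,160:220],(800,600),interpolation=cv2.INTER_CUBIC))
yaw=-.06;ex=np.array([np.cos(yaw),np.sin(yaw),0]);ey=np.array([-ex[1],ex[0],0]);H=np.array([.4666,-.1838,0])+.214*ex;H[2]=.168
P=lambda a,rho,y:H-ex*rho*np.cos(a)+ey*y+np.array([0,0,rho*np.sin(a)])
for a in (.5,.55,.6,.65): print(a,[(proj("scene",P(a,.14,-.1755+t))-[160,195])*13.33 for t in (-.012,.012)])
```

```text
angle 0.5979687385158039 r 0.2229764803589968 clock 15.2
0.5 [array([300.6428, 353.188 ]), array([368.762, 311.824])]
0.55 [array([304.1727, 348.015 ]), array([372.5362, 306.5216])]
0.6 [array([308.3736, 343.7988]), array([376.9798, 302.1685])]
0.65 [array([313.2431, 340.5613]), array([382.0897, 298.787 ])]
```

View pics/f.png

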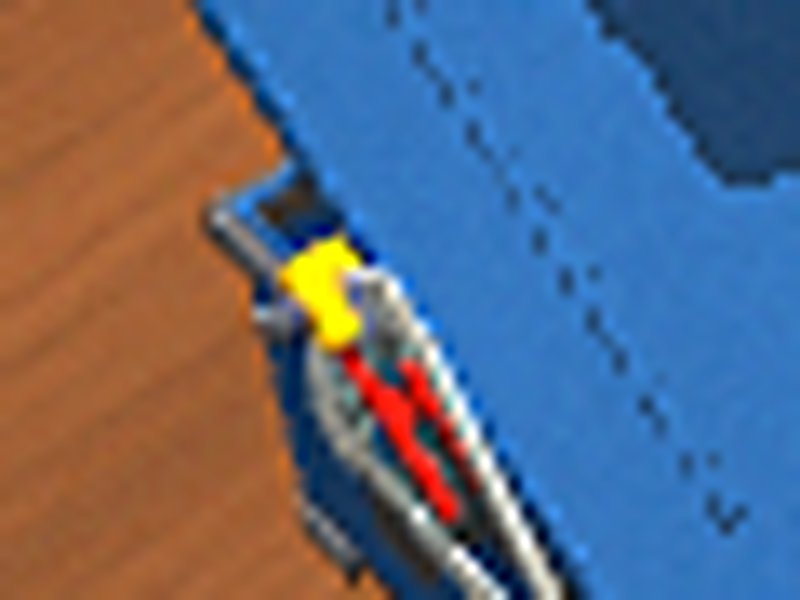

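The last picture shows the outer red prong tip just at the lower inner edge of the yellow block (345,350), so the lid is at or just short of the marker. I check the lid angle numerically in the side camera, using the left lid edge.

Run:
```python
from h import *
o=readout.get_obs();print(o["ee_pos"],o["ft_force"])
im=viewer.read_camera("side").astype(int)
yaw=-.06;ex=np.array([np.cos(yaw),np.sin(yaw),0]);ey=np.array([-ex[1],ex[0],0]);H=np.array([.4666,-.1838,0])+.214*ex;H[2]=.168
def L(th,x,y,n=.0045): # x ahead of hinge, n above hinge plane
    c,s=np.cos(th),np.sin(th);return H-ex*(x*c-n*s)+ey*y+np.array([0,0,x*s+n*c])
print("shut LF",proj("side",L(0,.2475,.158)),s2(395,272)[1],"LB",proj("side",L(0,-.005,.158)),s2(236,187)[1])
for th in (.57,.6,.63): print(th,[proj("side",L(th,x,.158)).round(1) for x in (.1,.15,.2,.2475)],"RF",proj("side",L(th,.2475,-.158)).round(1))
for x in (.1,.15,.2,.235):
    u,v=proj("side",L(.6,x,.158));u=round(u);v=round(v)
    print(x,u,v);print([(k,*im[k,u]) for k in range(v-9,v+12)])
```

```text
[ 0.5317 -0.1871  0.4914] [-15.2541   1.1364  -5.1157]
shut LF [296.0161 199.6169] [298.15 201.25] LB [248.8751 172.9184] [250.45 175.75]
0.57 [array([264.4, 168.8]), array([272.5, 166.3]), array([281. , 163.7]), array([289.4, 161.2])] RF [349.3 136.9]
0.6 [array([264.1, 168. ]), array([272. , 165.1]), array([280.3, 162.1]), array([288.6, 159.1])] RF [348.6 135. ]
0.63 [array([263.8, 167.2]), array([271.5, 164. ]), array([279.7, 160.5]), array([287.8, 157.1])] RF [347.9 133.2]
0.1 264 168
[(159, np.int64(87), np.int64(83), np.int64(80)), (160, np.int64(255), np.int64(255), np.int64(251)), (161, np.int64(242), np.int64(244), np.int64(241)), (162, np.int64(198), np.int64(193), np.int64(184)), (163, np.int64(149), np.int64(88), np.int64(56)), (164, np.int64(137), np.int64(82), np.int64(55)), (165, np.int64(138), np.int64(82), np.int64(56)), (166, np.int64(135), np.int64(80), np.int64(53)), (167, np.int64(161), np.int64(157), np.int64(157)), (168, np.int64(43), np.int64(53), np.int64(77)), (169, np.int64(53), np.int64(77), np.int64(119)), (170, np.int64(50), np.int64(62), np.int64(89)), 
[... 2922 characters left out ...]
nt64(52)), (158, np.int64(137), np.int64(101), np.int64(83)), (159, np.int64(83), np.int64(94), np.int64(128)), (160, np.int64(41), np.int64(52), np.int64(74)), (161, np.int64(46), np.int64(63), np.int64(95)), (162, np.int64(50), np.int64(70), np.int64(106)), (163, np.int64(46), np.int64(60), np.int64(88)), (164, np.int64(46), np.int64(60), np.int64(89)), (165, np.int64(46), np.int64(60), np.int64(88)), (166, np.int64(46), np.int64(60), np.int64(87)), (167, np.int64(45), np.int64(61), np.int64(88)), (168, np.int64(46), np.int64(61), np.int64(90)), (169, np.int64(45), np.int64(60), np.int64(90)), (170, np.int64(45), np.int64(61), np.int64(91)), (171, np.int64(45), np.int64(60), np.int64(90))]
```

Run:
```python
from h import *
im=viewer.read_camera("side").astype(float)
for _ in range(3): im+=viewer.read_camera("side")
im/=4
us=np.arange(266,294);bc=[];tp=[]
for u in us:
    v0=int(round(167.3-.36*(u-266)))
    col=im[:,u]
    w=np.clip(col[v0-2:v0+6,2]-93,0,None)*(col[v0-2:v0+6,0]<56);bc.append((w*np.arange(v0-2,v0+6)).sum()/max(w.sum(),1e-6))
    red=col[v0-6:v0+4,0];k=np.argmax(red<70);tp.append(v0-6+k-1+(red[k-1]-70)/(red[k-1]-red[k]))
bc=np.array(bc);tp=np.array(tp)
print(np.c_[us,bc,tp][::2].round(2))
yaw=-.06
for nm,y in (("band",bc),("top",tp)):
    f=least_squares(lambda p:p[0]*(us-280)+p[1]-y,[-.36,162],loss="soft_l1",f_scale=.3);print(nm,f.x)
for yaw in (-.05,-.06):
  ex=np.array([np.cos(yaw),np.sin(yaw),0]);ey=np.array([-ex[1],ex[0],0]);H=np.array([.4666,-.1838,0])+.214*ex;H[2]=.168
  L=lambda th,x,y,n:H-ex*(x*np.cos(th)-n*np.sin(th))+ey*y+np.array([0,0,x*np.sin(th)+n*np.cos(th)])
  for n in (.0045,-.002):
    for th in (.56,.58,.6,.62):
        a,b=proj("side",L(th,.1,.158,n)),proj("side",L(th,.24,.158,n));s=(b-a)[1]/(b-a)[0];print(yaw,n,th,"slope",s.round(4),"v280",(a[1]+s*(280-a[0])).round(2))
```

```text
[[266.   168.   167.74]
 [268.   168.   166.71]
 [270.   167.   165.82]
 [272.   166.   165.69]
 [274.   165.82 164.2 ]
 [276.   165.   162.74]
 [278.   163.64 162.53]
 [280.   163.86 161.5 ]
 [282.   161.9  160.69]
 [284.   162.   159.89]
 [286.   161.76 159.32]
 [288.   161.   158.48]
 [290.   161.45 157.84]
 [292.   161.16 156.78]]
band [ -0.3201 163.6403]
top [ -0.4101 161.7046]
-0.05 0.0045 0.56 slope -0.2845 v280 164.88
-0.05 0.0045 0.58 slope -0.3222 v280 163.72
-0.05 0.0045 0.6 slope -0.3608 v280 162.53
-0.05 0.0045 0.62 slope -0.4005 v280 161.3
-0.05 -0.002 0.56 slope -0.2791 v280 166.82
-0.05 -0.002 0.58 slope -0.3166 v280 165.68
-0.05 -0.002 0.6 slope -0.3551 v280 164.52
-0.05 -0.002 0.62 slope -0.3946 v280 163.32
-0.06 0.0045 0.56 slope -0.284 v280 164.62
-0.06 0.0045 0.58 slope -0.3221 v280 163.45
-0.06 0.0045 0.6 slope -0.3612 v280 162.25
-0.06 0.0045 0.62 slope -0.4013 v280 161.01
-0.06 -0.002 0.56 slope -0.2785 v280 166.55
-0.06 -0.002 0.58 slope -0.3164 v280 165.41
-0.06 -0.002 0.6 slope -0.3554 v280 164.24
-0.06 -0.002 0.62 slope -0.3954 v280 163.04
```

In the tool's units: 0.0008 m is 0.016, -0.0007 m is -0.014.

Request:
{"fn": "inch_along", "kwargs": {
  "motion": {"plan":[[0.005,0,0.016,-0.014,0],[0.005,0,0,0,0],[0.005,0,0,0,0],[0.005,0,0,0,0],[0.005,0,0,0,0]]}
}}

```text
clock: 16.0
ee_pos: [0.5324, -0.1872, 0.4921]
tcp_rot: [-0.003, 0.727, 0.687, -0.002]
ft_force: [-15.1, 2.1, -5.5]
gripper_width: 0.0126
grip_force: 55.0
```

Run:
```python
from h import *
ang();print(readout.get_obs()["dq"])
print(r.finish_job())
```

```text
angle 0.6020561199758094 r 0.22299246601175654 clock 16.0
[ 0.0012 -0.0016 -0.0011 -0.0017 -0.0022  0.0004]
the job is handed in; nothing more can be done
None
```

The sample tube stands upright and fully down in the bracket, and the arm is holding the lid at about 0.60 rad; I measured the marker at about 0.61 rad (each ±0.01–0.02), and the job is handed in with no result reported.

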